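# Latch the loaded test drawer and start the reader

## Robot

A 6-joint arm with a two-finger parallel gripper is mounted at the origin on the work surface. World frame = base frame: x ahead of the robot, y to its left, z up, the work surface at z = 0. Lengths are in m, angles in rad, forces in N, time in s.
With the tool pointing down it reaches from about 0.375 to 0.9 m from the base axis. Payload 3.1 kg.
Tool frame: the origin (TCP) lies between the finger pads; the fingertips stand 22 mm ahead of it and the grasp point (between the pads) lies 3 mm ahead of it; z points along the fingers, y is the line along which they close (so a half turn about z gives the same grasp; the last joint's range is limited). The gripper opens to 87 mm and grips with 3 to 60 N. Pads are 19 mm wide; open, the fingers measure 117 mm over their backs; the gripper's body (75 mm by 190 mm) begins 51 mm behind the grasp point.
Start: joints at [-1.292, 0.527, 1.433, -0, 1.181, -0.178], TCP at [0.276, -0.561, 0.245] pointing down, gripper open.
Joint ranges: [-3.08, 3.08], [-0.75, 2.2], [0.22, 2.44], [-1.43, 4.57], [0, 2.65], [-2.85, 2.85]. Speed limits (rad/s): [2.79, 2.79, 3.14, 3.14, 3.14, 3.14].

## Interface

Orientations are given as a unit quaternion [x, y, z, w].
In Python, from rig import robot gives the robot as it stands.
- The arm moves only by the tool move_arm, never from a script. Its argument "series" is text: rows parted by semicolons, each of 6 numbers parted by spaces: the shift along the tool's x, y, z in mm, then the turn, a rotation vector about the tool's x, y, z in degrees. In form: dx dy dz ax ay az; .... A call has 1 to 8 rows; each row is the pose to reach, as a shift and turn from the pose commanded when the call began, along the tool's axes at that moment; what a row does not reach only later rows make up. A row lasts 1/12 s, in which the tool goes at most 41.7 mm and 7.16 degrees, less where a joint would pass 70% of its speed; a pose out of reach is approached as far as the arm can. A call with a gripper value outside its range is refused whole. "jaw" is the opening, from 0 (shut) to 1 (fully open), set as the call begins (left out, the last holds). The fingers move at their own pace and stop on an object; "newtons" is the grip in N (left out, the last holds). Time passes only in rows, so rows that repeat a pose let the fingers close. It gives the time, the measured TCP pose, the force, the opening and the grip force at its end, in the units of the state.
- robot.get_obs(): the state, without advancing time (a new reading comes with each control period).
- robot.camera(name): name is "side" or "top" or "wrist"; returns a dict with "img" (384x512x3 uint8, red, green, blue), "mtx" (3x3 intrinsics, pixels), "world_to_cam" (4x4, takes a point from world to camera coordinates). Camera axes: x right, y down, z forward; pixel columns grow to the right and rows downward; lengths in m; the calibration is good to about 2 mm. The wrist camera is an equidistant fisheye: a pixel r from the principal point sees the ray r / f radians off the axis. A picture is of the moment at which its call begins. There is no depth.
- robot.hand_in(): hands the job in; it is judged then, once.
Trained networks look in a picture, given as the dict that the camera call returned (one of the last four; its "shot" number tells which), for a name from the list of things; names that differ only in an ending like _2 or _b are one class to them, and where a whole thing is asked for, a point or a joint stands for the part that bears it (a point fixed in the world has none). Each returns a list of dicts, best first, with "p" (0 to 1); they miss things now and then, are a little off and sometimes report something else, mostly with a low value. They report only what shows in the picture. A call takes as long as a camera call. They do not tell look-alikes from the thing itself.
- robot.search_frame(picture, thing): "xyz" ([x, y, z] in m, in world coordinates, good to about 4 mm: the middle of the surface that is visible of it).
- robot.tip_of(picture, thing): "xyz" ([x, y, z] in m, in world coordinates, good to about 4 mm: a listed point, or the origin of a listed thing).
The state is a dict: "time": time; "q": joint angles; "joint_velocities": joint speeds; "joint_torque": joint torques, N m; "position": TCP position; "tool_rot": TCP orientation; "ft_force": force on the tool from outside, world axes, zero at the start; "moment": the same for the moment, N m; "grip_width": finger opening in m; "grip_force": force on a finger pad.
Only numpy, scipy, OpenCV 4.12 (cv2) and the standard library are available. Lean on these libraries where they do the work, as an engineer would, in place of code of your own. Each camera call takes 0.05 s, during which the arm holds its last target. There are 200 camera calls.

## Task

Two test readers stand on the bench with their drawers sprung out; one drawer has a test cassette in it. With the fingertips push that drawer in as far as it will go and let go, so that it springs back and latches in its reading position; then press the round start key of that reader right down and let it up again. Only push and press: do not touch the cassette or lift anything, and leave the other reader's drawer and start key and everything else on the bench as they are.

Things in the scene. Friction and masses are not known exactly. Their poses are not given: they have to be found in the camera images.
- reader_a: the test reader whose drawer holds a cassette: white desktop box fixed to the bench (left or right place), 136 wide, 180 deep; its front half is a flat deck 62 high with two keys, its rear half a head with display 118 high plus paper to 137. Origin on the bench under its middle; x from its front to its back, y to the left seen from its front, z up. Front face at x = -90 mm, the drawer comes out there
- lip_a (a point): middle of the front face of that drawer's upright lip, moving with the drawer: a plate 60 wide, 27 high (22 to 49 above the bench), 6 thick. Axes as the reader's: the lip faces -x and is pushed along +x, straight into the reader. Behind it follows the tray, 54 wide, floor 30 above the bench, with the cassette
- drawer_a (a joint): how far that drawer is pushed in, m. 0 = sprung out, lip 82 mm before the reader's front; 0.080 = end stop, lip 2 mm before it. Damped spring pushes it out, 2 N at 0, 8 N at the stop; riding over the catch (0.050 to 0.072) adds about 4 N. Let go from beyond 0.072 it returns and latches at 0.056, the reading position; let go earlier it springs fully out. Pushing it again when latched does no harm
- start_cap_a (a point): top middle of that reader's start key: a round key 22 in diameter on the deck, on the left seen from the reader's front (in the reader's frame x -55, y +36 mm), standing 6 above the deck, its top 68 above the bench; pressed straight down
- start_a (a joint): how far that start key is pressed, m: 0 = up, 0.004 = fully down; sprung, about 2 N to move and 3 N fully down, comes up by itself
- eject_cap_a (a point): top middle of that reader's eject key, a narrow bar 27 wide (across the reader) and 9 deep on the right of the deck (reader's frame x -55, y -36 mm), top 74 above the bench, 8 mm travel, about 6 N. Pressing it frees the latched drawer, which springs out; not wanted here
- cassette: the test cassette, a white flat plastic case 70 long, 20 wide, 5 thick with a small window and a round sample well, lying loose in the nest of that drawer, long side along the drawer's travel. Origin at the middle of its underside, 45 mm behind the lip's front face and 30 above the bench; the nest's rims stand about 3 high around it
- reader_b: the second reader, same make and size, its drawer also sprung out but empty. Origin and axes as for the first
- drawer_b (a joint): drawer of the reader with the empty drawer, m; 0 = sprung out
- start_b (a joint): start key of the reader with the empty drawer, m; 0 = up
- spare_cassette_center (a point): centre of a spare test cassette, 70 x 20 x 5, lying on the bench between the two drawers; bystander
- dropper_center (a point): centre of a white dropper bottle, 23 in diameter, 60 high, standing between the two readers; bystander
- marker_center (a point): centre of a yellow and black marker pen, 130 long, 16 thick, lying on the left of the drawers; bystander
- tube_rack: white tube rack 26 x 82 x 55 high with three stoppered blood tubes standing up to 97 high, on one outer side of the readers; origin under its middle; bystander
- timer: small white table timer, about 40 x 62 x 67 high, on the right of the bench; origin on the bench under its middle; bystander
- wipes_tub: white round tub of wipes, 80 in diameter, 130 high, on the other outer side of the readers; origin under its middle; bystander
- tube0: stoppered blood tube, 94 long, 16 across the cap, standing in the first cell of the rack; origin at its bottom; bystander
- tube1: stoppered blood tube, 94 long, 16 across the cap, standing in the second cell of the rack; origin at its bottom; bystander
- tube2: stoppered blood tube, 94 long, 16 across the cap, standing in the fourth cell of the rack; origin at its bottom; bystander
There are look-alikes about, which are no part of the job. What is shaped like the cassette but blue or red is not meant.

How it is judged:
By the outcome, as a careful person would: the job done as asked, in the order asked, and still so for the second after the job is handed in, with the robot touching nothing.
It also fails if it takes over 48 s, if anything falls off the work surface, if the arm or the gripper's body presses on something with over 40 N, if the wrist force passes 120 N, or if a joint passes its speed limit or range.

## Working session

There is one attempt and no reset: what is moved stays moved. The work goes in short steps, Python scripts to look and compute and a tool call to move; the robot and the scene stay as the last step left them, time stands still between calls to the robot, and variables do not carry over. Pictures are saved under pics/ and viewed, at most 10 in all, crops included, and the job is handed in when it is done.

Besides the shell and the picture viewer there is one more tool, called after ">>>" as name(argument=value, ...) on one line, values as JSON. move_arm: Moves the arm, as the interface text tells. Its arguments: {"type":"object","properties":{"series":{"type":"string"},"jaw":{"type":"number"},"newtons":{"type":"number"}},"required":["series"]}

```bash
mkdir -p pics
cat > h.py <<'E'
import numpy as np, cv2
from rig import robot
def save(c,n): cv2.imwrite('pics/'+n,cv2.cvtColor(c['img'],cv2.COLOR_RGB2BGR))
E
python3 - <<'E'
from h import *
cs={n:robot.camera(n) for n in('side','top')}
cv2.imwrite('pics/a.png',cv2.cvtColor(cv2.resize(np.vstack([cs['top']['img'],cs['side']['img']]),None,fx=.78,fy=.78),cv2.COLOR_RGB2BGR))
save(cs['top'],'top.png')
for n,c in cs.items():
  for t in['reader_a','lip_a','start_cap_a','eject_cap_a','cassette','spare_cassette_center','dropper_center','tube_rack']:
    print(n,t,[(np.round(d['xyz'],3).tolist(),round(d['p'],2)) for d in robot.tip_of(c,t)[:4]])
o=robot.get_obs();print(o['time'],o['position'],o['tool_rot'],o['grip_width'])
E
```

```text
side reader_a [([0.702, -0.138, -0.0], 0.76), ([0.653, 0.171, 0.0], 0.71)]
side lip_a [([0.487, 0.215, 0.037], 0.76)]
side start_cap_a [([0.609, 0.221, 0.068], 0.45), ([0.478, 0.001, 0.003], 0.17)]
side eject_cap_a [([0.593, 0.153, 0.074], 0.5)]
side cassette [([0.394, 0.283, 0.002], 0.76), ([0.548, 0.334, 0.003], 0.72), ([0.363, 0.024, -0.0], 0.69), ([0.418, 0.157, 0.002], 0.67)]
side spare_cassette_center []
side dropper_center [([0.656, -0.012, 0.032], 0.46)]
side tube_rack [([0.592, 0.442, -0.004], 0.64)]
top reader_a [([0.655, 0.169, -0.001], 0.75), ([0.698, -0.139, -0.001], 0.71)]
top lip_a [([0.489, 0.217, 0.035], 0.63)]
top start_cap_a [([0.612, 0.218, 0.067], 0.62)]
top eject_cap_a [([0.592, 0.153, 0.069], 0.43)]
top cassette [([0.545, 0.334, -0.002], 0.69), ([0.533, 0.203, 0.029], 0.65), ([0.423, 0.151, 0.002], 0.6), ([0.403, 0.282, 0.005], 0.5)]
top spare_cassette_center [([0.473, 0.001, 0.002], 0.48)]
top dropper_center [([0.661, -0.004, 0.031], 0.55)]
top tube_rack [([0.595, 0.443, 0.002], 0.6)]
0.9 [ 0.27627829 -0.56061229  0.24455407] [9.73913961e-01 2.26917597e-01 1.41709310e-05 3.14741085e-06] 0.08673415494358756
```

View pics/a.png

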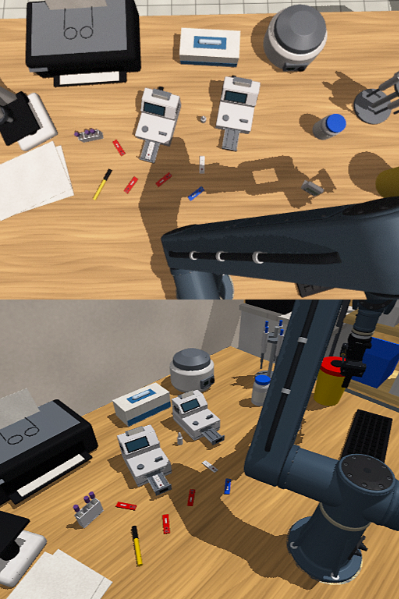

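Top view (scaled 0.78): the left reader is at (158,115) with its drawer at (148,150). The right reader is at (238,105) with its drawer at (229,140). The spare cassette is at (202,163). The look-alikes are red at (119,147), (131,184) and (163,180), and blue at (196,194). I'll check both drawers close up.

Run:
```python
import cv2
i=cv2.imread('pics/top.png')
cv2.imwrite('pics/crop.png',cv2.resize(i[90:225,165:340],None,fx=4.4,fy=4.4,interpolation=cv2.INTER_CUBIC))
```

```text
(no output)
```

View pics/crop.png

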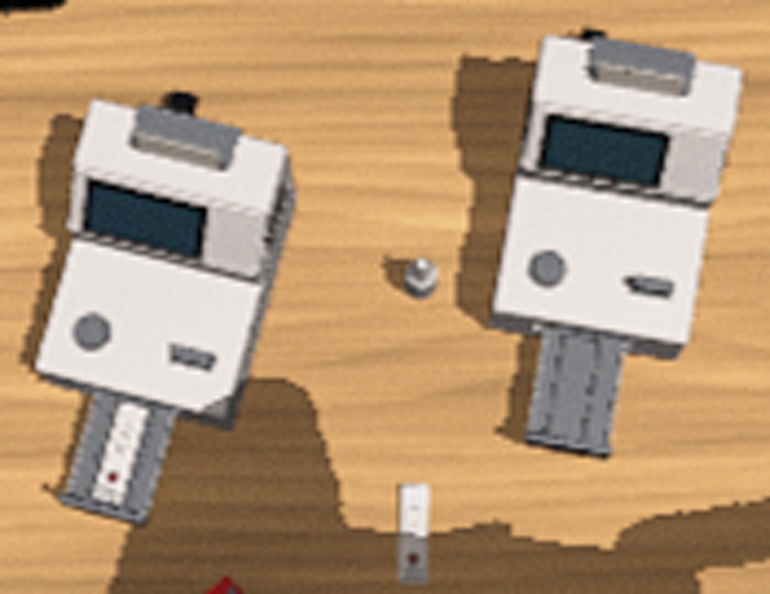

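The left reader (crop 110,460) holds the white cassette, so it is reader_a. The right drawer is empty. The keypoints all fit a yaw of about -15.5°, with the lip at (0.488, 0.216) and the start key at (0.611, 0.219). The two views agree on heights (0.036 and 0.068, against 0.0355 and 0.068 in the text). I'm moving there along an arc with the fingers shut and tool x along the reader's x.

>>> move_arm(series="34 -16 0 0 0 5.2; 69 -32 0 0 0 10.4; 103 -49 0 0 0 15.6; 138 -65 0 0 0 20.8; 172 -81 0 0 0 26; 207 -97 0 0 0 31.2; 241 -113 0 0 0 36.5; 276 -130 0 0 0 41.7", jaw=0, newtons=20)

```text
time: 1.57
position: [0.4674, -0.3207, 0.2448]
tool_rot: [0.991, -0.137, 0.0, 0.0]
ft_force: [0.5, -0.9, 0.1]
grip_width: 0.0414
grip_force: 0.0
```

>>> move_arm(series="-12 -35 0 0 0 0; -23 -70 0 0 0 0; -35 -105 0 0 0 0; -46 -140 0 0 0 0; -58 -175 0 0 0 0; -69 -210 0 0 0 0; -81 -245 0 0 0 0; -92 -280 0 0 0 0")

```text
time: 2.23
position: [0.452, -0.026, 0.2448]
tool_rot: [0.991, -0.135, 0.0, -0.0]
ft_force: [0.6, 0.1, 0.1]
grip_width: 0.0006
grip_force: 0.0
```

>>> move_arm(series="-12 -35 0 0 0 0; -23 -70 0 0 0 0; -35 -105 0 0 0 0; -46 -140 0 0 0 0; -58 -175 0 0 0 0; -69 -210 0 0 0 0; -80 -245 0 0 0 0; -80 -245 0 0 0 0")

```text
time: 2.9
position: [0.4404, 0.2354, 0.245]
tool_rot: [0.991, -0.132, 0.001, -0.002]
ft_force: [0.7, 0.3, 1.2]
grip_width: 0.0005
grip_force: 0.0
```

Run:
```python
from h import *
c=robot.camera('wrist'); save(c,'w1.png')
t=robot.camera('top')
for n,k in(('wrist',c),('top',t)):
  for th in['reader_a','lip_a','start_cap_a','eject_cap_a']:
    print(n,th,[(np.round(d['xyz'],3).tolist(),round(d['p'],2)) for d in robot.tip_of(k,th)[:3]])
o=robot.get_obs();print(o['time'],o['position'],o['tool_rot'],o['q'])
```

```text
wrist reader_a []
wrist lip_a [([0.486, 0.214, 0.037], 0.94)]
wrist start_cap_a [([0.61, 0.222, 0.064], 0.73)]
wrist eject_cap_a [([0.589, 0.149, 0.073], 0.57)]
top reader_a [([0.654, 0.168, 0.001], 0.79), ([0.404, 0.397, 0.006], 0.64)]
top lip_a [([0.487, 0.218, 0.03], 0.72), ([0.654, 0.169, -0.002], 0.3), ([0.403, 0.396, 0.004], 0.23)]
top start_cap_a [([0.612, 0.216, 0.07], 0.36)]
top eject_cap_a [([0.593, 0.15, 0.072], 0.58)]
3.4 [0.44093308 0.22883342 0.2446042 ] [ 9.90768090e-01 -1.35567657e-01 -1.92333919e-05  3.51103415e-05] [ 2.53399016e-01  3.55835239e-01  1.74794618e+00 -5.84696123e-05
  1.03787348e+00  2.09619782e+00]
```

View pics/w1.png

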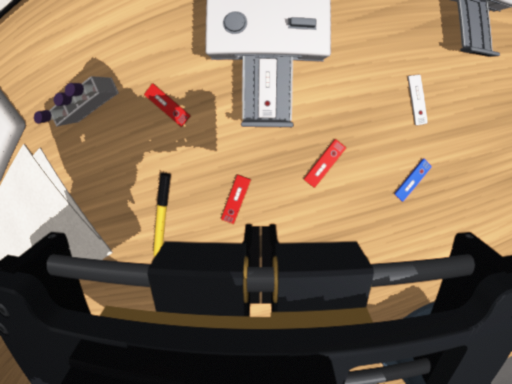

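The wrist view shows the drawer with the white cassette at (268,90) and its lip at (268,123), square to the tool and directly ahead. Descending in front of the lip.

>>> move_arm(series="0 0 35 0 0 0; 0 0 70 0 0 0; 0 0 105 0 0 0; 0 0 140 0 0 0; 0 0 170 0 0 0; 0 0 193 0 0 0; 0 0 193 0 0 0; 0 0 193 0 0 0")

```text
time: 4.07
position: [0.4402, 0.2293, 0.0508]
tool_rot: [0.991, -0.135, -0.001, 0.001]
ft_force: [0.3, -0.1, -0.4]
grip_width: 0.0004
grip_force: 0.0
```

>>> move_arm(series="12 0 0 0 0 0; 24 0 0 0 0 0; 32 0 0 0 0 0; 38 0 0 0 0 0; 44 0 0 0 0 0; 50 0 0 0 0 0; 55 0 0 0 0 0; 60 0 0 0 0 0")

```text
time: 4.73
position: [0.4975, 0.2137, 0.0516]
tool_rot: [0.991, -0.135, -0.001, 0.0]
ft_force: [-4.3, 1.9, 2.7]
grip_width: 0.0008
grip_force: 2.3
```

Run:
```python
from h import *
c=robot.camera('wrist'); save(c,'w2.png')
o=robot.get_obs();print(o['time'],o['position'],o['ft_force'])
```

```text
4.7833 [0.49886529 0.21332228 0.05150772] [-3.37815778 -0.94834502  2.94804073]
```

View pics/w2.png

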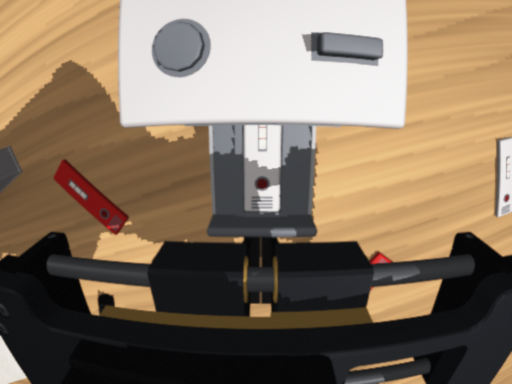

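The fingers sit centred on the lip at (262,225) and are clear of the cassette. Pushing on.

>>> move_arm(series="6 0 0 0 0 0; 12 0 0 0 0 0; 18 0 0 0 0 0; 24 0 0 0 0 0; 30 0 0 0 0 0; 36 0 0 0 0 0; 42 0 0 0 0 0; 48 0 0 0 0 0")

```text
time: 5.45
position: [0.5405, 0.2014, 0.0511]
tool_rot: [0.991, -0.135, -0.005, 0.001]
ft_force: [-8.2, 2.3, 5.4]
grip_width: 0.0001
grip_force: 4.8
```

>>> move_arm(series="3 0 0 0 0 0; 6 0 0 0 0 0; 9 0 0 0 0 0; 12 0 0 0 0 0; 12 0 0 0 0 0")

```text
time: 5.87
position: [0.5535, 0.1978, 0.0511]
tool_rot: [0.991, -0.135, -0.003, 0.001]
ft_force: [-7.1, 1.8, 5.8]
grip_width: 0.0005
grip_force: 3.8
```

>>> move_arm(series="1 0 0 0 0 0; 2 0 0 0 0 0; 3 0 0 0 0 0; 4 0 0 0 0 0; 4 0 0 0 0 0")

```text
time: 6.28
position: [0.5549, 0.1973, 0.0511]
tool_rot: [0.991, -0.135, -0.006, 0.001]
ft_force: [-10.1, 4.3, 7.6]
grip_width: 0.0003
grip_force: 5.6
```

Run:
```python
from h import *
c=robot.camera('wrist'); save(c,'w3.png')
o=robot.get_obs();print(o['time'],o['position'],o['ft_force'])
```

```text
6.3333 [0.55493313 0.19731312 0.05106742] [-10.5113599    4.72135336   8.30231851]
```

View pics/w3.png

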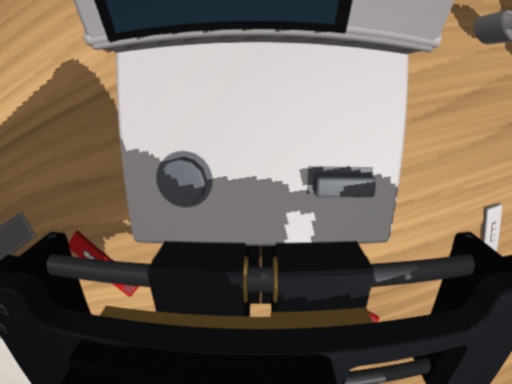

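The TCP has stalled and the force is rising. The lip is almost at the reader's front. One firmer push will confirm the stop.

>>> move_arm(series="2 0 0 0 0 0; 4 0 0 0 0 0; 6 0 0 0 0 0; 8 0 0 0 0 0; 8 0 0 0 0 0; 8 0 0 0 0 0")

```text
time: 6.83
position: [0.5553, 0.1971, 0.0509]
tool_rot: [0.991, -0.135, -0.013, 0.001]
ft_force: [-21.9, 10.8, 16.6]
grip_width: 0.0004
grip_force: 12.1
```

Hard stop: 0.4 mm of travel for 14 N more force. Backing off straight.

>>> move_arm(series="-6 0 0 0 0 0; -12 0 0 0 0 0; -20 0 0 0 0 0; -30 0 0 0 0 0; -45 0 0 0 0 0; -60 0 0 0 0 0; -75 0 0 0 0 0; -75 0 0 0 0 0")

```text
time: 7.5
position: [0.4935, 0.215, 0.0514]
tool_rot: [0.991, -0.134, -0.001, 0.0]
ft_force: [0.1, 0.5, 0.1]
grip_width: 0.0004
grip_force: 0.0
```

>>> move_arm(series="0 0 -30 0 0 0; 0 0 -60 0 0 0; 0 0 -90 0 0 0; 0 0 -120 0 0 0; 0 0 -120 0 0 0; 0 0 -120 0 0 0")

```text
time: 8.0
position: [0.499, 0.2148, 0.1739]
tool_rot: [0.991, -0.135, 0.004, -0.001]
ft_force: [-0.1, -0.5, -0.2]
grip_width: 0.0003
grip_force: 0.0
```

Run:
```python
from h import *
c=robot.camera('wrist'); save(c,'w4.png')
t=robot.camera('top');s=robot.camera('side')
for n,k in(('wrist',c),('top',t),('side',s)):
  for th in['lip_a','start_cap_a','eject_cap_a','reader_a']:
    print(n,th,[(np.round(d['xyz'],3).tolist(),round(d['p'],2)) for d in robot.tip_of(k,th)[:2]])
o=robot.get_obs();print(o['time'],o['position'],o['ft_force'],o['tool_rot'])
```

```text
wrist lip_a [([0.541, 0.204, 0.035], 0.61)]
wrist start_cap_a [([0.61, 0.219, 0.066], 0.6)]
wrist eject_cap_a [([0.59, 0.148, 0.072], 0.64), ([0.404, 0.392, 0.009], 0.34)]
wrist reader_a [([0.646, 0.168, -0.001], 0.93), ([0.61, 0.219, 0.065], 0.52)]
top lip_a [([0.591, 0.153, 0.07], 0.7), ([0.541, 0.202, 0.035], 0.46)]
top start_cap_a [([0.617, 0.216, 0.067], 0.51)]
top eject_cap_a [([0.592, 0.153, 0.072], 0.45)]
top reader_a [([0.656, 0.169, 0.002], 0.92), ([0.697, -0.139, -0.002], 0.81)]
side lip_a [([0.54, 0.2, 0.036], 0.58), ([0.406, 0.396, 0.004], 0.5)]
side start_cap_a [([0.609, 0.221, 0.068], 0.54)]
side eject_cap_a []
side reader_a [([0.7, -0.14, -0.0], 0.82), ([0.656, 0.17, -0.004], 0.64)]
8.75 [0.49557198 0.21464513 0.1715104 ] [0.18505725 0.11284214 0.66233561] [ 9.90903480e-01 -1.34574488e-01 -1.80377120e-05  1.08685502e-05]
```

View pics/w4.png

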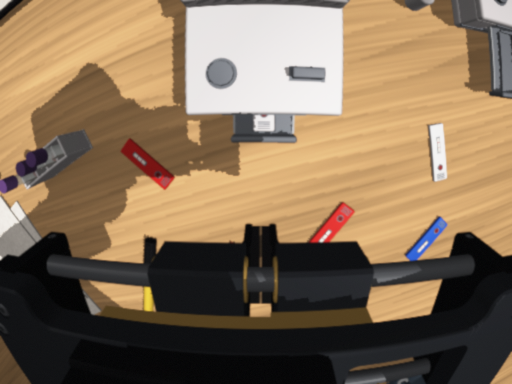

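The wrist view shows the drawer latched: the lip at (264,138) is now at (0.541, 0.202), which is 0.055 in. Next is the start key. I'll check first whether the wrist camera clears the head.

Run:
```python
from h import *
c=robot.camera('wrist');o=robot.get_obs()
from scipy.spatial.transform import Rotation as R
p=np.linalg.inv(c['world_to_cam'])[:3,3];Rt=R.from_quat(o['tool_rot'])
print('cam in tool',Rt.inv().apply(p-o['position']))
for z in(.12,):print('to key',Rt.inv().apply(np.array([.611,.219,z])-o['position']),Rt.as_matrix()[:,0])
```

```text
cam in tool [ 0.08446784 -0.00070714 -0.14095601]
to key [ 0.11007341 -0.03496549  0.05155949] [ 9.63782768e-01 -2.66688537e-01  2.05829135e-05]
```

>>> move_arm(series="28 -9 0 0 0 0; 56 -18 0 0 0 0; 84 -27 0 0 0 0; 109 -35 0 0 0 0; 109 -35 20 0 0 0; 109 -35 45 0 0 0; 109 -35 66 0 0 0; 109 -35 66 0 0 0")

```text
time: 9.47
position: [0.6067, 0.2186, 0.101]
tool_rot: [0.991, -0.135, -0.004, 0.001]
ft_force: [-1.0, -0.5, -0.9]
grip_width: 0.0006
grip_force: 0.0
```

Run:
```python
from h import *
c=robot.camera('wrist'); save(c,'w5.png')
o=robot.get_obs();print(o['time'],o['position'],o['ft_force'])
```

```text
9.5167 [0.60796708 0.21888079 0.10312909] [-0.44744492  0.44043524  0.97622294]
```

View pics/w5.png

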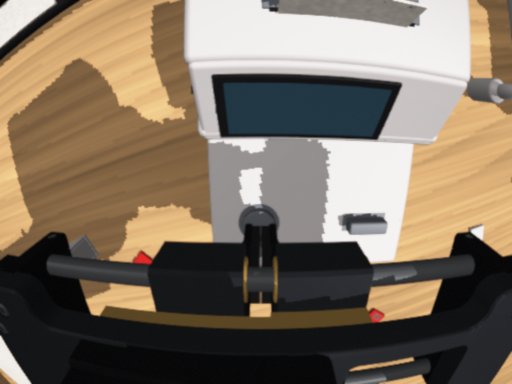

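The fingertips are over the key at (260,215), centred sideways. Pressing in small steps.

>>> move_arm(series="1 0 6 0 0 0; 2 0 12 0 0 0; 2 0 15 0 0 0; 2 0 17 0 0 0; 2 0 19 0 0 0; 2 0 20 0 0 0; 2 0 21 0 0 0; 2 0 21 0 0 0")

```text
time: 10.18
position: [0.6126, 0.2189, 0.0864]
tool_rot: [0.991, -0.134, 0.001, -0.0]
ft_force: [-1.8, -1.5, 7.6]
grip_width: 0.0006
grip_force: 3.9
```

>>> move_arm(series="0 0 1 0 0 0; 0 0 2 0 0 0; 0 0 3 0 0 0; 0 0 3 0 0 0; 0 0 3 0 0 0")

```text
time: 10.6
position: [0.6126, 0.2189, 0.0862]
tool_rot: [0.991, -0.134, 0.001, -0.0]
ft_force: [-5.0, -1.7, 21.0]
grip_width: 0.0002
grip_force: 10.5
```

The key has bottomed, with the tip at 64.2 mm. Releasing.

>>> move_arm(series="0 0 -5 0 0 0; 0 0 -12 0 0 0; 0 0 -25 0 0 0; 0 0 -50 0 0 0; 0 0 -80 0 0 0; 0 0 -110 0 0 0; 0 0 -140 0 0 0; 0 0 -140 0 0 0")

```text
time: 11.27
position: [0.6157, 0.2196, 0.229]
tool_rot: [0.991, -0.134, 0.006, -0.002]
ft_force: [0.6, -0.2, 1.3]
grip_width: 0.0002
grip_force: 0.0
```

>>> move_arm(series="-30 0 0 0 0 0; -60 0 0 0 0 0; -90 0 0 0 0 0; -120 0 0 0 0 0; -120 0 0 0 0 0; -120 0 0 0 0 0")

```text
time: 11.77
position: [0.4944, 0.2512, 0.2217]
tool_rot: [0.991, -0.134, -0.001, 0.0]
ft_force: [0.7, -0.5, -0.8]
grip_width: 0.0
grip_force: 0.0
```

Run:
```python
from h import *
c=robot.camera('wrist'); save(c,'w6.png')
for th in['lip_a','start_cap_a']:
    print(th,[(np.round(d['xyz'],3).tolist(),round(d['p'],2)) for d in robot.tip_of(c,th)[:2]])
o=robot.get_obs();print(o['time'],o['position'],o['ft_force'])
```

```text
lip_a [([0.542, 0.199, 0.036], 0.65)]
start_cap_a [([0.607, 0.218, 0.062], 0.93)]
11.9167 [0.49762947 0.25074611 0.22182707] [0.13430863 0.41454281 0.62238188]
```

View pics/w6.png

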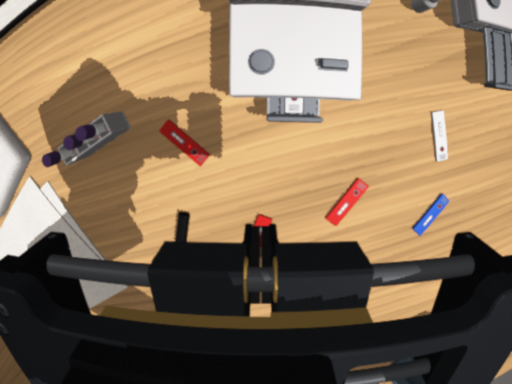

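The drawer is still latched, with its lip at (295,118). The key at (261,62) is up, the bystanders haven't moved, and the arm is clear.

```bash
python3 -c "
from rig import robot
print(robot.hand_in())"
```

```text
the job is handed in; nothing more can be done
None
```

The cassette drawer (left reader) was pushed to its end stop, sprang back and latched in the reading position. That reader's start key was then pressed fully down and released, and the job was handed in at about 12 s of the 48 s allowed; the hand-in gave no verdict.

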